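# Cure lacquered strips under the swivel lamp

## Robot

A 6-joint arm with a two-finger parallel gripper is mounted at the origin on a cart in front of the work surface, level with it; the furniture and walls round the work are solid. World frame = base frame: x ahead of the robot, y to its left, z up, the work surface at z = 0. Lengths are in m, angles in degrees, forces in N, time in s.
With the tool pointing down it reaches from about 0.3 to 0.875 m from the base axis. Payload 4.2 kg.
Tool frame: the origin (TCP) lies on the centre line of the jaws, within the pads' length; the fingertips stand 8 mm ahead of it and the grasp point (between the pads) lies 11 mm behind it (finger_overhang is the z of the fingertips in the tool frame, in m); z points along the fingers, y is the line along which they close (so a half turn about z gives the same grasp; the last joint's range is limited). The gripper opens to 85 mm and grips with 20 to 120 N. Pads are 22 mm wide; open, the fingers measure 114 mm over their backs; the gripper's body (76 mm by 85 mm) begins 54 mm behind the grasp point. The pads swing forward as they close: fully open they stand 13 mm farther back than shut.
Start: joints at [68.64, 18.312, 89.639, -0, 72.044, -1.146], TCP at [0.199, 0.54, 0.239] pointing down, gripper open.
Joint ranges: [-177.97, 177.97], [-48.28, 115.42], [12.27, 149.76], [-77.06, 257.06], [2.81, 150.46], [-146.56, 146.56]. Speed limits (degrees/s): [147.25, 147.25, 180, 180, 180, 180].

## Interface

Orientations are given as [roll, pitch, yaw] about the fixed x, y, z axes, in that order (R = Rz(yaw) Ry(pitch) Rx(roll)).
In Python, from workcell import observe, camera, camera_params, job_done, finger_overhang gives the robot as it stands.
- The arm moves only by the shell command python3 -m jog 'ROWS' [FORCE]. ROWS is JSON, a list of rows, each a list of 3 entries, a list of its own where there are three numbers: the shift along the world's x, y, z as a fraction of full scale, then the turn, a rotation vector about the world's x, y, z as a fraction of full scale, then the opening in per cent of the stroke, from 0 (shut) to 100 (fully open). In form: [[[dx, dy, dz], [wx, wy, wz], fingers], ...]. A call has 1 to 8 rows; each row shifts and turns the commanded pose from where the row before left it; what a row does not reach is not made up. Full scale, the value 1, is 1 m for a shift and 2 rad for a turn. A row lasts 1/8 s, in which the tool goes at most 62.5 mm and 10.7 degrees, less where a joint would pass 70% of its speed; a pose out of reach is approached as far as the arm can. A call with a number of a shift or a turn outside -1 to 1 is refused whole. A call with a gripper value outside its range is refused whole. The fingers move at their own pace and stop on an object; FORCE is the grip in N (left out, the last holds). Time passes only in rows, so rows that do not move let the fingers close. It gives the time, the measured TCP pose, the force, the opening and the grip force at its end, in the units of the state.
- observe(): the state, without advancing time (a new reading comes with each control period).
- camera(name): name is "scene" or "top"; returns the picture (384x512x3 uint8, red, green, blue); there is no depth.
- camera_params(name): a dict with "fovy" (degrees; the focal length in pixels is half the picture's height over the tangent of half this angle, whatever the lens; pixels are square), "cx", "cy" (the principal point, pixels), "extrinsics" (4x4, takes a point from camera to world coordinates). Camera axes: x right, y up, looking along -z (the intrinsics and any distortion apply to the point x, -y, -z); pixel columns grow to the right and rows downward; lengths in m; the calibration is good to about 2 mm. A picture is of the moment at which its call begins. camera_params takes no time and is no camera call.
- job_done(): hands the job in; it is judged then, once.
The state is a dict: "clock": time; "joint_pos": joint angles; "joint_velocities": joint speeds; "joint_efforts": joint torques, N m; "eef_pos": TCP position; "ee_rot": TCP orientation; "ft_force": force on the tool from outside, world axes, zero at the start; "ft_torque": the same for the moment, N m; "width": finger opening in m; "gripper_force": force on a finger pad.
Only numpy, scipy, OpenCV 4.12 (cv2) and the standard library are available. Lean on these libraries where they do the work, as an engineer would, in place of code of your own. Each camera call takes 0.05 s, during which the arm holds its last target. There are 200 camera calls.

## Task

Cure the lacquer on the flat steel strips: lay every strip from the bench in the grey tray box, shut its windowed lid, hook the latch's wire loop over the keeper on the lid and throw the lever toward the robot and down past its toggle point until it locks. Swivel the lamp so that it points at the middle of the lid's window and tilt its head 30 degrees down (pointer on the long mark); then, with all that set, twist the timer knob clockwise to its stop and let it spring back. Leave the other tools on the bench where they lie.

Things in the scene. Friction and masses are not known exactly. Their poses are not given: they have to be found in the camera images.
- strip_1: flat steel strip lying on the bench, 100 mm long (its y), 20 mm wide (its x), 8 mm thick (z), about 50 g; origin at the middle of its underside. One of the four strips may be missing (None)
- strip_2: flat steel strip lying on the bench, 100 mm long (its y), 20 mm wide (its x), 8 mm thick (z), about 50 g; origin at the middle of its underside. One of the four strips may be missing (None)
- strip_3: flat steel strip lying on the bench, 100 mm long (its y), 20 mm wide (its x), 8 mm thick (z), about 50 g; origin at the middle of its underside. One of the four strips may be missing (None)
- strip_4: flat steel strip lying on the bench, 100 mm long (its y), 20 mm wide (its x), 8 mm thick (z), about 50 g; origin at the middle of its underside. One of the four strips may be missing (None)
- cure_box: grey painted tray box fixed to the bench, 140 (x) x 180 (y) x 55 mm high, walls and floor 5 mm, open on top under the hinged lid. Origin under its centre at bench level; its -x side (front, latch side) faces the robot, its hinge is along the top of its +x (far) side. A pedestal 34 mm wide and 46 mm high at the front (x = -69 to -119 mm) carries the latch
- lid (a joint): hinge of the box's lid, rad: 0 = shut, about 1.5 = standing upright open (range 0 to 1.6). A stiff hinge: the lid stays where it is left; closing it takes about 0.1 to 0.4 N m (a few N at its edge)
- lid_hinge (a point): middle of the lid's hinge line, 55 mm above the bench at the far top edge of the box; axes those of the box (the hinge line is its y axis). The lid is a plate 140 x 180 x 8 mm that reaches 140 mm forward from here when shut, its top then 63 mm above the bench
- window (a point): middle of the window (84 x 118 mm of clear glass) on the lid's outer face; 66 mm from the hinge line. Axes of the lid: with the lid shut they are those of the box, z up out of the window
- keeper (a point): keeper of the latch: a steel post 6 x 14 mm standing 14 mm above the middle of the lid's front edge, with a small lip. This point is just behind the post (its far side), 10 mm from the lid's front edge, at the height at which the loop's bar lies when hooked, 5.5 mm above the lid's top. Axes of the lid
- lever (a joint): steel latch lever in front of the box, rad: 0 = locked, lying toward the robot (box -x) and 10 degrees above level; about 1.5 = standing up, which is open (range 0 to 1.75; larger values lean toward the box). It stays where it is left. With the loop hooked it needs up to a few N at its tip round 0.2 to 0.6 rad, then snaps to 0 (toggle point at 0.2 rad)
- lever_pivot (a point): axis of the latch lever (along box y), 60 mm above the bench, 100 mm in front of the box's centre; axes those of the box. The lever's handle is 52 mm long from here, 10 to 14 mm wide and 7 mm thick
- loop_bar (a point): middle of the crossbar of the latch's wire loop (5 mm wire, U shaped, 28 mm wide, 55 mm long), hinged on the lever 14 mm from its pivot (about straight above it while the lever stands). At the start it leans back toward the robot, its bar higher than the lever's tip; pushed forward past the upright it falls by its own weight, over the keeper of the shut lid. Hooked: 0 to 10 mm beyond point keeper
- lamp: UV lamp stand fixed to the bench: round foot 110 mm across, post, on it a yoke that swivels about the vertical and in the yoke a cylindrical head (74 mm thick, 90 mm long) that tilts. Origin under the foot's centre
- swivel (a joint): swivel angle of the lamp, rad, counter-clockwise from above; 0 = beam along the foot's x axis (range -1.8 to 1.8). Stiff: it stays where it is left, about 0.22 N m
- tilt (a joint): tilt of the lamp head, rad; 0 = level, positive = beam down (range -0.35 to 1.1). A pointer on the side shows it on a scale with marks at 0, 15, 30, 45 and 60 degrees, the 30 degree mark (0.524 rad) long. Stiff: stays where left, about 0.28 N m
- lamp_pivot (a point): crossing of the swivel axis and the tilt axis, 210 mm above the bench. Its axes turn with the swivel only: x is the beam's direction seen from above, y the tilt axis, z up
- lamp_handle (a point): middle of the handle bar at the back of the lamp head: a 10 mm round bar, 70 mm clear length, parallel to the tilt axis, 85 mm behind and (at tilt 0) 20 mm above the pivot; it rises as the beam tips down. 40 mm free to the head in front of it. Axes of the head: x the beam, y along the bar
- timer_knob (a joint): angle of the timer knob, rad, growing clockwise seen from above: 0 = rest, 1.2 = stop. A spring (0.01 N m at rest, 0.11 N m at the stop) turns it back when released
- knob_grip (a point): on the axis of the timer knob, on top of a fixed grey box 90 x 90 x 45 mm, at the height to grip, 78 mm above the bench: the knob's grip bar is 44 mm long (this point's x), 12 mm wide (y), and reaches from 57 to 89 mm above the bench
- punch_1: bystander: steel punch 12 x 120 x 12 mm, origin under its centre
- punch_2: bystander: steel punch 10 x 100 x 10 mm, origin under its centre
Things that resemble listed ones, but are neither listed nor needed, are in the scene too. What is shaped like the strip_1 but green is not meant.

How it is judged (in metres and radians):
On the way, in this order (a step that is already met when the one before it is completed fails the run):
1. every strip present lies in the tray box (x of strip_1 in the frame of cure_box between -0.066 and 0.066 m and y of strip_1 in the frame of cure_box between -0.086 and 0.086 m and z of strip_1 in the frame of cure_box between -0.01 and 0.045 m and x of strip_2 in the frame of cure_box between -0.066 and 0.066 m and y of strip_2 in the frame of cure_box between -0.086 and 0.086 m and z of strip_2 in the frame of cure_box between -0.01 and 0.045 m and x of strip_3 in the frame of cure_box between -0.066 and 0.066 m and y of strip_3 in the frame of cure_box between -0.086 and 0.086 m and z of strip_3 in the frame of cure_box between -0.01 and 0.045 m and x of strip_4 in the frame of cure_box between -0.066 and 0.066 m and y of strip_4 in the frame of cure_box between -0.086 and 0.086 m and z of strip_4 in the frame of cure_box between -0.01 and 0.045 m), for 0.2 s.
2. lid shut, loop hooked over the keeper and lever locked, with the strips inside (all of step 1 and value of joint lid below 0.05 rad and value of joint lever below 0.12 rad and x of loop_bar in the frame of keeper between -0.002 and 0.012 m and z of loop_bar in the frame of keeper between -0.006 and 0.006 m), for 0.2 s.
3. timer knob twisted to its stop with the strips in the latched box and the lamp aimed and tilted (all of step 2 and value of joint timer_knob above 1.1 rad and y of window in the frame of lamp_pivot between -0.022 and 0.022 m and x of window in the frame of lamp_pivot above 0.1 m and value of joint tilt between 0.4536 and 0.5936 rad), for 0.1 s.
At the end, for the whole second after the job is handed in: Every strip in the box; lid below 0.05 rad; loop bar behind the keeper (x -2 to 12 mm, z within 6 mm); lever below 0.12 rad; window middle within 22 mm sideways of the beam line seen from above; tilt 30 +- 4 degrees; knob, turned past 1.1 rad with all this so, back below 0.1 rad (all of step 2 and y of window in the frame of lamp_pivot between -0.022 and 0.022 m and x of window in the frame of lamp_pivot above 0.1 m and value of joint tilt between 0.4536 and 0.5936 rad and value of joint timer_knob below 0.1 rad and velocity of joint timer_knob between -0.1 and 0.1 rad/s); the robot touches nothing.
It fails at once if a bystanding tool is shifted more than 6 cm (distance of any of punch_1, punch_2 from where it was at the start of the episode above 0.06 m).
Of strip_1, strip_2, strip_3, strip_4 only 3 to 4 are there at a start; the rules pass over those that are not, and their reading is None.
At some moment in a run one of strip_1, strip_2, strip_3, strip_4 may be knocked a few centimetres aside while the robot is not near it.
Once in a run the grip may slacken for a moment while it holds something.
It also fails if it takes over 210 s, if anything falls off the work surface, if the arm or the gripper's body presses on something with over 40 N, if the wrist force passes 120 N, or if a joint passes its speed limit or range.

## Working session

There is one attempt and no reset: what is moved stays moved. The work goes in short steps, Python scripts to look and compute and a shell command to move; the robot and the scene stay as the last step left them, time stands still between calls to the robot, and variables do not carry over. Pictures are saved under pics/ and viewed, at most 14 in all, crops included, and the job is handed in when it is done.

```bash
ls; mkdir -p pics; python3 - <<'E'
from workcell import *
import cv2
for n in("scene","top"):
    im=camera(n); cv2.imwrite(f"pics/{n}0.png",im[:,:,::-1]); 
    cv2.imwrite(f"pics/{n}0b.png",cv2.resize(im[:,:,::-1],(800,600),interpolation=cv2.INTER_CUBIC))
    print(n,camera_params(n))
print(observe(),finger_overhang)
E
```

```text
pics
scene {'fovy': 57.161856305789506, 'cx': 253.36109111273225, 'cy': 186.40482979538163, 'extrinsics': array([[-8.89627427e-01,  2.85741263e-01, -3.56251275e-01,
         1.23422119e-01],
       [-4.56686859e-01, -5.55956890e-01,  6.94513534e-01,
         8.39825495e-01],
       [ 3.90823256e-04,  7.80553565e-01,  6.25088778e-01,
         8.75684908e-01],
       [ 0.00000000e+00,  0.00000000e+00,  0.00000000e+00,
         1.00000000e+00]])}
top {'fovy': 42.79889708564832, 'cx': 257.63918333335164, 'cy': 190.66749611950644, 'extrinsics': array([[ 0.02470288,  0.99569733, -0.08931182,  0.43495473],
       [-0.99968909,  0.02430098, -0.00558465,  0.00842746],
       [-0.00339025,  0.08942201,  0.99598806,  1.41810572],
       [ 0.        ,  0.        ,  0.        ,  1.        ]])}
{'clock': 0.1, 'joint_pos': array([ 6.86408162e+01,  1.83476874e+01,  8.96967027e+01, -2.34555364e-04,
        7.20450281e+01, -1.14683374e+00]), 'joint_velocities': array([-0.11200098, -0.05011925, -0.06505356, -0.02582215, -0.06896047,
        0.00739385]), 'joint_efforts': array([-8.08446856e-06, -4.16409659e+01, -2.34702873e+01,  1.26227683e-04,
        4.96536566e-03,  1.91359555e-05]), 'eef_pos': array([0.19852756, 0.53921841, 0.23858763]), 'ee_rot': array([-1.79910595e+02, -1.56670085e-03,  1.59787721e+02]), 'ft_force': array([-0.7097452 , -0.99461011, -0.39457695]), 'ft_torque': array([-0.02612939,  0.03359646,  0.05100124]), 'gripper_force': 0.0, 'width': 0.08505488558606118} 0.008
```

View pics/top0b.png

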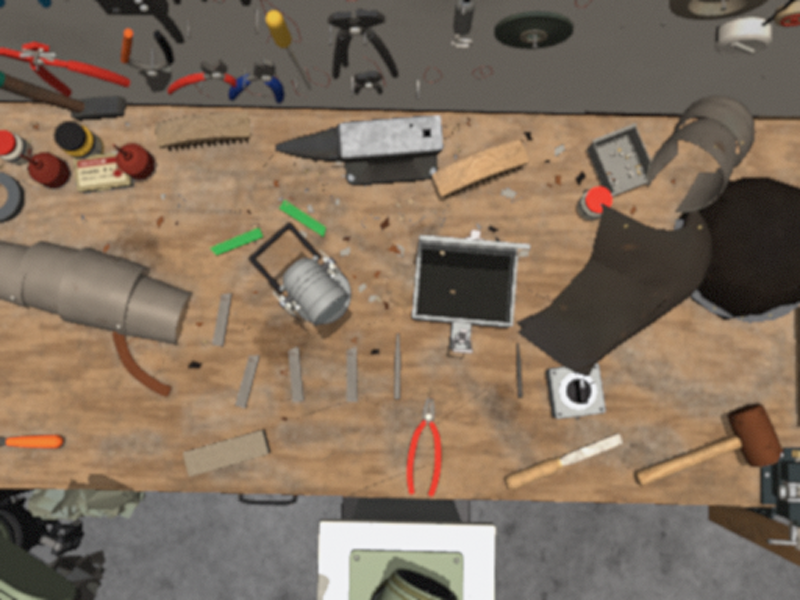

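View pics/scene0b.png

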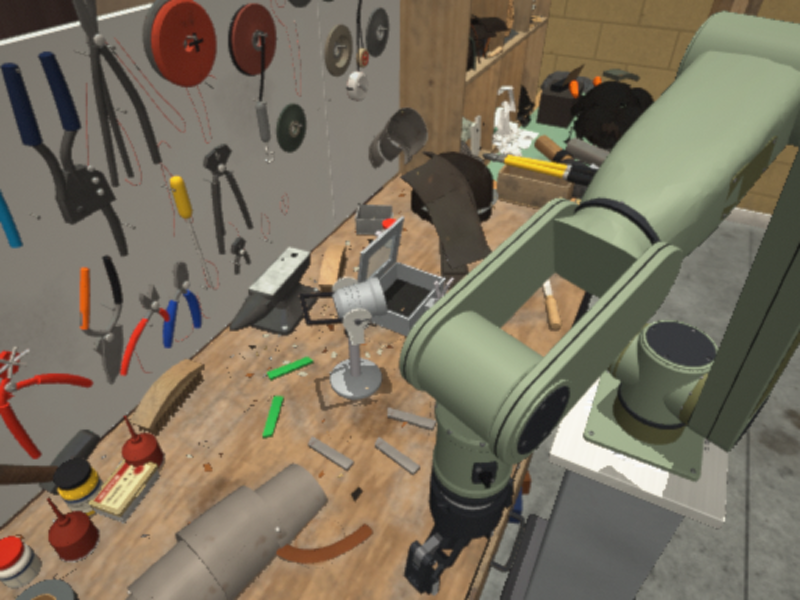

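The top picture (800 px wide) shows:
- Grey strips at (222,320), (247,380), (296,375) and (351,374).
- Thin punches at (398,367) and (519,370).
- The open box at (466,285), the knob at (580,390) and the lamp head at (315,290) with its handle at (270,245).

Things that could be taken for a strip are the green bars (238,242) and (302,218), the two thin punches, and the wooden block (227,452). I choose the four grey bars.

```bash
cat > h.py <<'E'
import numpy as np, cv2
from workcell import *
def cam(n):
    p=camera_params(n); f=192/np.tan(np.radians(p["fovy"]/2)); return f,p["cx"],p["cy"],np.array(p["extrinsics"])
def p2w(n,u,v,z):
    f,cx,cy,E=cam(n); d=E[:3,:3]@np.array([(u-cx)/f,-(v-cy)/f,-1]); o=E[:3,3]
    return o+d*(z-o[2])/d[2]
def w2p(n,P):
    f,cx,cy,E=cam(n); c=E[:3,:3].T@(np.asarray(P,float)-E[:3,3]); return np.array([cx-f*c[0]/c[2],cy+f*c[1]/c[2]])
def tri(a,b): # pixel in scene a, top b -> least squares point
    A=[];B=[]
    for n,(u,v) in(("scene",a),("top",b)):
        f,cx,cy,E=cam(n); d=E[:3,:3]@np.array([(u-cx)/f,-(v-cy)/f,-1]); d/=np.linalg.norm(d); M=np.eye(3)-np.outer(d,d); A.append(M);B.append(M@E[:3,3])
    return np.linalg.solve(sum(A),sum(B))
E
python3 - <<'E'
from h import *
im=cv2.imread("pics/top0.png")
c=im[125:275,125:400]; cv2.imwrite("pics/c1.png",cv2.resize(c,None,fx=2.9,fy=2.9,interpolation=cv2.INTER_CUBIC))
s=1/1.5625
hsv=cv2.cvtColor(im,cv2.COLOR_BGR2HSV)
for (u,v) in((222,320),(247,380),(296,375),(351,374),(398,367),(519,370)):
    u,v=u*s,v*s; x0,y0=int(u)-14,int(v)-24
    sat=hsv[y0:y0+48,x0:x0+28,1]
    m=(sat<70).astype(np.uint8)
    n,l,st,ce=cv2.connectedComponentsWithStats(m)
    k=1+np.argmax(st[1:,4]); ys,xs=np.nonzero(l==k)
    W=np.array([p2w("top",a+x0,b+y0,.008)[:2] for a,b in zip(xs,ys)])
    r=cv2.minAreaRect((W*1000).astype(np.float32)); C=np.cov(W.T); ev,V=np.linalg.eigh(C)
    print(round(u,1),round(v,1),st[k,4],"c",W.mean(0).round(4),"size",np.sqrt(12*ev).round(4),"ang",np.degrees(np.arctan2(V[1,1],V[0,1])).round(1))
E
```

```text
142.1 204.8 225 c [0.5133 0.3497] size [0.0196 0.0959] ang 172.0
158.1 243.2 231 c [0.4013 0.2985] size [0.0197 0.0958] ang 166.0
189.4 240.0 258 c [0.4143 0.2094] size [0.0215 0.098 ] ang -173.4
224.6 239.4 233 c [0.4164 0.107 ] size [0.0199 0.0965] ang -178.1
254.7 234.9 130 c [0.428 0.024] size [0.0095 0.1126] ang -179.8
332.2 236.8 83 c [ 0.4961 -0.2239] size [0.021  0.0372] ang 60.5
```

View pics/c1.png

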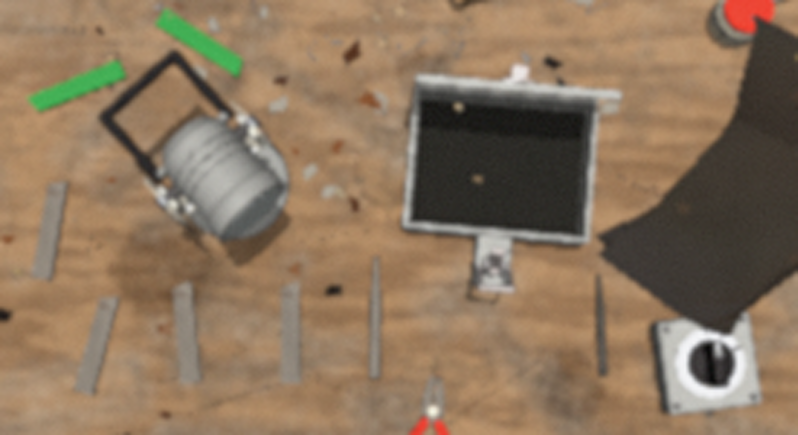

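The crop confirms four grey strips, each 20 x 97 mm as measured. It also shows the box rim front corners at (405,230) and (588,242), the latch at (492,262), the knob at (713,363), and the handle bar ends at (105,118) and (175,55).

```bash
python3 - <<'E'
from h import *
t=lambda u,v,z:p2w("top",u/2.9+125,v/2.9+125,z).round(4)
fl,fr=t(405,230,.055),t(588,242,.055); print("front",fl,fr,np.linalg.norm(fl-fr))
ax=(fl-fr)/np.linalg.norm(fl-fr); yaw=np.degrees(np.arctan2(-ax[0],ax[1])); xd=np.array([ax[1],-ax[0],0]); c=(fl+fr)/2+.07*xd; print("yaw",yaw,"centre",c,"lever pivot",c-.1*xd, "meas latch",t(492,262,.11))
print("keeper on lid", t(520,72,.195), "hinge", c+.07*xd)
k=[t(*p,.045) for p in((655,323),(745,315),(760,402),(668,413))]; print("knobbox",np.mean(k,0),[np.linalg.norm(k[i]-k[i-1]).round(3) for i in range(4)],"knob",t(713,363,.089))
e=[t(*p,.24) for p in((105,118),(175,55))];print("handle",e,np.linalg.norm(e[0]-e[1]),(e[0]+e[1])/2, "trunnions",t(245,130,.21),t(170,205,.21))
s=1/1.5625
print("foot",p2w("scene",357*s,381*s,.012))
print("scene handle tri", [w2p("scene",(e[0]+e[1])/2)/s])
im=cv2.imread("pics/scene0.png"); a=im[130:270,190:310]; cv2.imwrite("pics/c2.png",cv2.resize(a,None,fx=4.2,fy=4.2,interpolation=cv2.INTER_CUBIC))
E
```

```text
front [ 0.5195 -0.0044  0.055 ] [ 0.5123 -0.1802  0.055 ] 0.175947378497095
yaw -2.345274119904524 centre [ 0.58584137 -0.09516449  0.055     ] lever pivot [ 0.48592513 -0.09107236  0.055     ] meas latch [ 0.4886 -0.0846  0.11  ]
keeper on lid [ 0.651  -0.0999  0.195 ] hinge [ 0.65578273 -0.09802899  0.055     ]
knobbox [ 0.3994  -0.29705  0.045  ] [np.float64(0.086), np.float64(0.087), np.float64(0.084), np.float64(0.089)] knob [ 0.4008 -0.2928  0.089 ]
handle [array([0.5957, 0.2505, 0.24  ]), array([0.6505, 0.1939, 0.24  ])] 0.07878197763448183 [0.6231 0.2222 0.24  ] trunnions [0.5924 0.1362 0.21  ] [0.5263 0.198  0.21  ]
foot [0.55105118 0.1835346  0.012     ]
scene handle tri [array([306.6594856 , 296.75946363])]
```

View pics/c2.png

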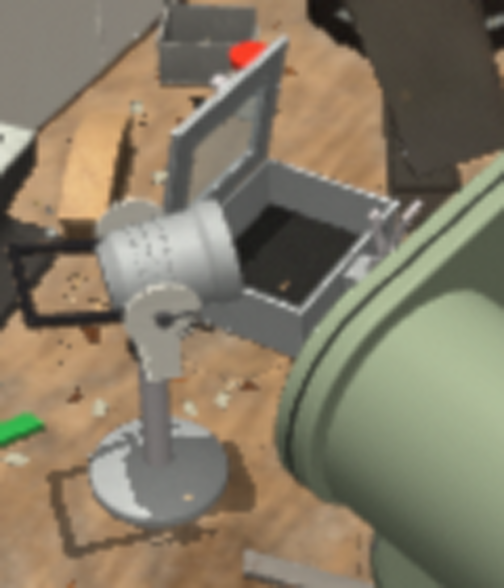

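Box, lamp and knob positions agree with the stated sizes. Strip A first: I go above it at height.

```bash
python3 -m jog '[[[0.045,-0.0271,0],[0,0,0.0152],60],[[0.045,-0.0271,0],[0,0,0.0152],60],[[0.045,-0.0271,0],[0,0,0.0152],60],[[0.045,-0.0271,0],[0,0,0.0152],60],[[0.045,-0.0271,0],[0,0,0.0152],60],[[0.045,-0.0271,0],[0,0,0.0152],60],[[0.045,-0.0271,0],[0,0,0.0152],60],[[0,0,-0.04],[0,0,0],60]]' 40
```

```text
clock: 1.1
eef_pos: [0.5184, 0.3487, 0.2012]
ee_rot: [179.7, 0.4, 171.7]
ft_force: [-0.8, 1.3, 0.0]
width: 0.0511
gripper_force: 0.0
```

```bash
python3 -m jog '[[[0,0,-0.045],[0,0,0],50],[[0,0,-0.045],[0,0,0],50],[[0,0,-0.045],[0,0,0],50],[[0,0,-0.035],[0,0,0],50],[[0,0,-0.0176],[0,0,0],50],[[0,0,0],[0,0,0],50]]'; python3 -m jog '[[[0,0,0],[0,0,0],0],[[0,0,0],[0,0,0],0],[[0,0,0],[0,0,0],0],[[0,0,0],[0,0,0],0]]' 50
```

```text
clock: 1.85
eef_pos: [0.5132, 0.3496, 0.0107]
ee_rot: [-179.9, -0.1, 172.0]
ft_force: [0.2, -0.2, 0.3]
width: 0.0423
gripper_force: 0.0
clock: 2.35
eef_pos: [0.5147, 0.3506, 0.0136]
ee_rot: [179.9, 0.2, 172.0]
ft_force: [-0.3, -0.2, 5.9]
width: 0.0175
gripper_force: 49.5
```

```bash
python3 -m jog '[[[0,0,0.03],[0,0,0],0],[[0,0,0.04],[0,0,0],0],[[0,0,0.05],[0,0,0],0],[[-0.02,0,0.05],[0,0,0],0],[[-0.045,-0.03,0.02],[0,0,0],0],[[-0.05,-0.03,0],[0,0,0],0],[[0,-0.06,0],[0,0,0],0],[[0,0,0],[0,0,0],0]]' ; python3 - <<'E'
from h import *
im=camera("top")[:,:,::-1]; a=im[130:280,100:300]; 
im2=camera("scene")[:,:,::-1]; b=im2[150:350,150:350]
cv2.imwrite("pics/p1.png",np.hstack([cv2.resize(a,(480,360),interpolation=2),cv2.resize(b,(320,360),interpolation=2)]))
E
```

```text
clock: 3.35
eef_pos: [0.3974, 0.2271, 0.2022]
ee_rot: [-180.0, 0.0, 171.8]
ft_force: [-0.4, 0.5, -1.2]
width: 0.0178
gripper_force: 49.0
```

View pics/p1.png

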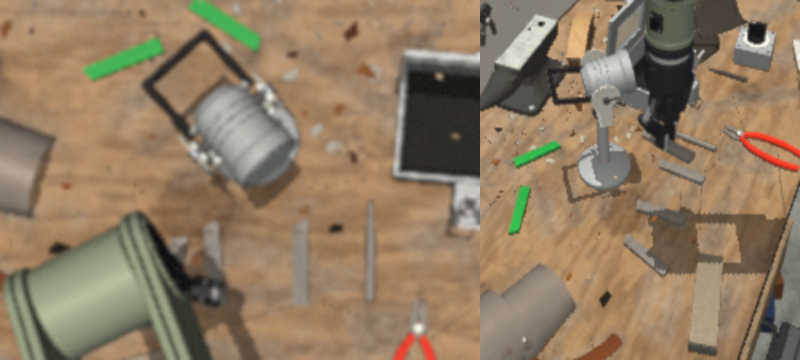

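The strip is held: three strips remain on the bench and one is in the jaws. I carry it to the box.

```bash
python3 -m jog '[[[0.005,-0.06,0],[0,0,0.01],0],[[0.005,-0.06,0],[0,0,0.01],0],[[0.005,-0.06,0],[0,0,0.01],0],[[0.005,-0.06,0],[0,0,0.01],0],[[0.005,-0.06,0],[0,0,0.01],0],[[0.005,-0.06,0],[0,0,0],0],[[0.05,-0.012,0],[0,0,0],0],[[0.05,0,0],[0,0,0],0]]'; python3 -m jog '[[[0.05,0,0],[0,0,0],0],[[0,0,0],[0,0,0],0],[[0,0,-0.04],[0,0,0],0],[[0,0,-0.04],[0,0,0],0],[[0,0,-0.04],[0,0,0],0],[[0,0,-0.03],[0,0,0],0],[[0,0,-0.02],[0,0,0],0],[[0,0,0],[0,0,0],0]]'
```

```text
clock: 4.45
eef_pos: [0.5311, -0.1435, 0.2016]
ee_rot: [180.0, 0.1, 177.6]
ft_force: [0.0, -0.0, -0.2]
width: 0.0174
gripper_force: 49.1
clock: 5.45
eef_pos: [0.5772, -0.1412, 0.0301]
ee_rot: [179.9, -0.2, 177.7]
ft_force: [0.4, -0.1, -0.0]
width: 0.0177
gripper_force: 49.1
```

```bash
python3 -m jog '[[[0,0,0],[0,0,0],38],[[0,0,0],[0,0,0],38],[[0,0,0.02],[0,0,0],38],[[0,0,0.05],[0,0,0],38],[[0,0,0.05],[0,0,0],38],[[0,0,0.05],[0,0,0],38],[[-0.05,0,0],[0,0,0],38],[[-0.05,0,0],[0,0,0],38]]'; python3 -m jog '[[[-0.05,0,0],[0,0,0],50],[[0,0,0],[0,0,0],50]]'; cat > det.py <<'E'
from h import *
im=camera("top")[:,:,::-1]; cv2.imwrite("pics/det.png",im)
hsv=cv2.cvtColor(np.ascontiguousarray(im),cv2.COLOR_BGR2HSV)
m=((hsv[...,1]<70)&(hsv[...,2]>70)).astype(np.uint8)
n,l,st,ce=cv2.connectedComponentsWithStats(m)
for k in range(1,n):
    if 120<st[k,4]<330:
        ys,xs=np.nonzero(l==k)
        W=np.array([p2w("top",a,b,.008)[:2] for a,b in zip(xs,ys)]); ev,V=np.linalg.eigh(np.cov(W.T)); s=np.sqrt(12*ev)
        if s[1]>.07: print(ce[k].round(),st[k,4],W.mean(0).round(4),s.round(4),(np.degrees(np.arctan2(V[1,1],V[0,1]))%180).round(1))
E
python3 det.py
```

```text
clock: 6.45
eef_pos: [0.4781, -0.1422, 0.2034]
ee_rot: [-179.9, 0.2, 177.7]
ft_force: [-0.6, -1.4, -0.1]
width: 0.0328
gripper_force: 0.0
clock: 6.7
eef_pos: [0.4254, -0.1416, 0.2027]
ee_rot: [-180.0, -0.0, 177.6]
ft_force: [1.1, -0.0, -0.3]
width: 0.0427
gripper_force: 0.0
[457.   4.] 306 [ 1.1347 -0.5651] [0.0289 0.1   ] 94.7
[14. 46.] 316 [0.9745 0.7513] [0.0289 0.1052] 61.7
[198.  91.] 158 [0.8512 0.1978] [0.0319 0.0928] 92.4
[  6. 124.] 258 [0.7386 0.7597] [0.0333 0.085 ] 2.8
[254. 237.] 130 [0.4276 0.0241] [0.0096 0.1113] 0.3
[189. 240.] 261 [0.4143 0.2094] [0.0216 0.0986] 6.7
[225. 240.] 236 [0.4166 0.1071] [0.0201 0.0968] 2.0
[158. 244.] 234 [0.4009 0.2985] [0.02   0.0964] 166.1
```

```bash
python3 -m jog '[[[-0.0037,0.06,0],[0,0,-0.0145],50],[[-0.0037,0.06,0],[0,0,-0.0145],50],[[-0.0037,0.06,0],[0,0,-0.0145],50],[[-0.0037,0.06,0],[0,0,-0.0145],50],[[-0.0037,0.06,0],[0,0,-0.0145],50],[[-0.0037,0.06,0],[0,0,-0.0145],50],[[-0.0037,0.06,0],[0,0,-0.0145],50],[[0,0.02,0],[0,0,0],50]]'; python3 -m jog '[[[0,0,0],[0,0,0],50],[[0,0,0],[0,0,0],50]]'
```

```text
clock: 7.75
eef_pos: [0.4034, 0.302, 0.2021]
ee_rot: [179.9, 0.1, 166.3]
ft_force: [0.1, -0.4, 0.5]
width: 0.0425
gripper_force: 0.0
clock: 8.0
eef_pos: [0.4031, 0.2968, 0.2017]
ee_rot: [-180.0, 0.0, 166.0]
ft_force: [-0.2, 0.6, 0.2]
width: 0.0426
gripper_force: 0.0
```

Now I descend, grip, lift and carry it to the second slot.

```bash
python3 -m jog '[[[-0.001,0.001,-0.05],[0,0,0],50],[[0,0,-0.05],[0,0,0],50],[[0,0,-0.05],[0,0,0],50],[[0,0,-0.025],[0,0,0],50],[[0,0,-0.014],[0,0,0],50],[[0,0,0],[0,0,0],50]]'; python3 -m jog '[[[0,0,0],[0,0,0],0],[[0,0,0],[0,0,0],0],[[0,0,0],[0,0,0],0],[[0,0,0.03],[0,0,0],0],[[0,0,0.05],[0,0,0],0],[[0,0,0.05],[0,0,0],0],[[0,0,0.058],[0,0,0],0],[[0,0,0],[0,0,0],0]]'; python3 -m jog '[[[0.0037,-0.06,0],[0,0,0.0145],0],[[0.0037,-0.06,0],[0,0,0.0145],0],[[0.0037,-0.06,0],[0,0,0.0145],0],[[0.0037,-0.06,0],[0,0,0.0145],0],[[0.0037,-0.06,0],[0,0,0.0145],0],[[0.0037,-0.06,0],[0,0,0.0145],0],[[0.0037,-0.05,0],[0,0,0.0145],0],[[0,0,0],[0,0,0],0]]'
```

```text
clock: 8.75
eef_pos: [0.402, 0.298, 0.0126]
ee_rot: [-180.0, -0.0, 166.0]
ft_force: [-0.5, 0.3, 0.8]
width: 0.0426
gripper_force: 0.0
clock: 9.75
eef_pos: [0.404, 0.3007, 0.2059]
ee_rot: [179.5, 0.4, 166.1]
ft_force: [-0.4, -0.2, -0.8]
width: 0.0171
gripper_force: 48.9
clock: 10.75
eef_pos: [0.4272, -0.1136, 0.1999]
ee_rot: [-180.0, -0.1, 177.4]
ft_force: [0.1, 1.0, -0.8]
width: 0.0175
gripper_force: 49.1
```

```bash
python3 -m jog '[[[0.05,0.002,0],[0,0,0],0],[[0.05,0,0],[0,0,0],0],[[0.052,0,0],[0,0,0],0],[[0,0,-0.03],[0,0,0],0],[[0,0,-0.05],[0,0,0],0],[[0,0,-0.05],[0,0,0],0],[[0,0,-0.04],[0,0,0],0],[[0,0,0],[0,0,0],0]]'; python3 -m jog '[[[0,0,0],[0,0,0],38],[[0,0,0],[0,0,0],38],[[0,0,0.02],[0,0,0],38],[[0,0,0.05],[0,0,0],38],[[0,0,0.05],[0,0,0],38],[[0,0,0.05],[0,0,0],38],[[-0.05,0,0],[0,0,0],38],[[-0.05,0,0],[0,0,0],38]]'; python3 -m jog '[[[-0.052,0,0],[0,0,0],50],[[-0.002,0.06,0],[0,0,0.0157],50],[[-0.002,0.06,0],[0,0,0.0157],50],[[-0.003,0.06,0],[0,0,0.0157],50],[[-0.003,0.06,0],[0,0,0.0157],50],[[-0.003,0.06,0],[0,0,0.0157],50],[[0,0.021,0],[0,0,0],50],[[0,0,0],[0,0,0],50]]'; python3 det.py
```

```text
clock: 11.75
eef_pos: [0.5766, -0.107, 0.0274]
ee_rot: [179.9, -0.5, 177.8]
ft_force: [-0.7, 1.4, -1.2]
width: 0.0172
gripper_force: 49.1
clock: 12.75
eef_pos: [0.4793, -0.1092, 0.2031]
ee_rot: [-179.9, 0.3, 177.7]
ft_force: [-0.1, -0.8, 0.6]
width: 0.0325
gripper_force: 0.0
clock: 13.75
eef_pos: [0.4148, 0.2133, 0.2021]
ee_rot: [179.9, 0.2, -173.1]
ft_force: [-0.8, -1.1, -0.6]
width: 0.0428
gripper_force: 0.0
[457.   4.] 307 [ 1.1347 -0.5658] [0.029  0.0998] 94.8
[14. 46.] 313 [0.9746 0.7516] [0.0289 0.1047] 61.9
[  6. 124.] 260 [0.7387 0.7597] [0.033 0.085] 2.9
[254. 237.] 128 [0.4277 0.024 ] [0.0094 0.1121] 0.3
[225. 240.] 235 [0.4164 0.107 ] [0.0201 0.0964] 1.9
```

```bash
python3 -m jog '[[[0,-0.002,-0.05],[0,0,0],50],[[0,0,-0.05],[0,0,0],50],[[0,0,-0.05],[0,0,0],50],[[0,0,-0.025],[0,0,0],50],[[0,0,-0.013],[0,0,0],50],[[0,0,0],[0,0,0],50]]'; python3 -m jog '[[[0,0,0],[0,0,0],0],[[0,0,0],[0,0,0],0],[[0,0,0],[0,0,0],0],[[0,0,0.03],[0,0,0],0],[[0,0,0.05],[0,0,0],0],[[0,0,0.05],[0,0,0],0],[[0,0,0.058],[0,0,0],0],[[0,0,0],[0,0,0],0]]'; python3 -m jog '[[[0.0026,-0.058,0],[0,0,-0.0157],0],[[0.0026,-0.058,0],[0,0,-0.0157],0],[[0.0026,-0.058,0],[0,0,-0.0157],0],[[0.0026,-0.058,0],[0,0,-0.0157],0],[[0.0026,-0.058,0],[0,0,-0.0157],0],[[0,0,0],[0,0,0],0],[[0,0,0],[0,0,0],0]]'
```

```text
clock: 14.55
eef_pos: [0.4149, 0.2092, 0.0129]
ee_rot: [-180.0, -0.0, -173.4]
ft_force: [-0.6, 0.7, 0.4]
width: 0.0426
gripper_force: 0.0
clock: 15.55
eef_pos: [0.4172, 0.2112, 0.2058]
ee_rot: [179.8, 0.6, -173.3]
ft_force: [-1.0, 0.6, -0.8]
width: 0.017
gripper_force: 48.9
clock: 16.42
eef_pos: [0.4269, -0.0797, 0.2]
ee_rot: [179.9, -0.1, 177.7]
ft_force: [0.6, 0.3, -0.3]
width: 0.017
gripper_force: 49.0
```

```bash
python3 -m jog '[[[0.05,0,0],[0,0,0],0],[[0.05,0,0],[0,0,0],0],[[0.053,0,0],[0,0,0],0],[[0,0,-0.03],[0,0,0],0],[[0,0,-0.05],[0,0,0],0],[[0,0,-0.05],[0,0,0],0],[[0,0,-0.04],[0,0,0],0],[[0,0,0],[0,0,0],0]]'; python3 -m jog '[[[0,0,0],[0,0,0],38],[[0,0,0],[0,0,0],38],[[0,0,0.02],[0,0,0],38],[[0,0,0.05],[0,0,0],38],[[0,0,0.05],[0,0,0],38],[[0,0,0.05],[0,0,0],38],[[-0.05,0,0],[0,0,0],38],[[-0.05,0,0],[0,0,0],38]]'; python3 -m jog '[[[-0.053,0,0],[0,0,0],50],[[0,0,0],[0,0,0],50]]'; python3 det.py;  python3 -m jog '[[[-0.002,0.05,0],[0,0,0.01],50],[[-0.003,0.05,0],[0,0,0.01],50],[[-0.003,0.05,0],[0,0,0.01],50],[[-0.003,0.037,0],[0,0,0.0067],50],[[0,0,0],[0,0,0],50],[[0,0,0],[0,0,0],50]]'
```

```text
clock: 17.42
eef_pos: [0.578, -0.0776, 0.0276]
ee_rot: [179.9, -0.5, 177.9]
ft_force: [0.7, 0.2, -0.1]
width: 0.0174
gripper_force: 49.1
clock: 18.42
eef_pos: [0.4803, -0.0802, 0.2031]
ee_rot: [-180.0, 0.3, 177.7]
ft_force: [-0.4, -0.5, -0.5]
width: 0.0328
gripper_force: 0.0
clock: 18.68
eef_pos: [0.4242, -0.0798, 0.2022]
ee_rot: [-180.0, 0.0, 177.7]
ft_force: [0.0, -0.2, 0.6]
width: 0.0428
gripper_force: 0.0
[457.   4.] 301 [ 1.1347 -0.5654] [0.0286 0.0995] 94.5
[14. 46.] 313 [0.9748 0.7516] [0.0289 0.105 ] 61.9
[  6. 124.] 261 [0.7388 0.7597] [0.0329 0.0852] 2.9
[254. 237.] 129 [0.428 0.024] [0.0093 0.1132] 0.2
[225. 240.] 234 [0.4163 0.107 ] [0.02   0.0965] 1.8
clock: 19.48
eef_pos: [0.4178, 0.107, 0.2013]
ee_rot: [180.0, 0.1, -178.1]
ft_force: [0.4, 0.6, 0.9]
width: 0.0429
gripper_force: 0.0
```

```bash
python3 -m jog '[[[0,0,-0.05],[0,0,0],50],[[0,0,-0.05],[0,0,0],50],[[0,0,-0.05],[0,0,0],50],[[0,0,-0.025],[0,0,0],50],[[0,0,-0.013],[0,0,0],50],[[0,0,0],[0,0,0],50]]'; python3 -m jog '[[[0,0,0],[0,0,0],0],[[0,0,0],[0,0,0],0],[[0,0,0],[0,0,0],0],[[0,0,0.03],[0,0,0],0],[[0,0,0.05],[0,0,0],0],[[0,0,0.05],[0,0,0],0],[[0,0,0.058],[0,0,0],0],[[0,0,0],[0,0,0],0]]'; python3 -m jog '[[[0.004,-0.05,0],[0,0,-0.012],0],[[0.004,-0.05,0],[0,0,-0.012],0],[[0.004,-0.054,0],[0,0,-0.0127],0],[[0,0,0],[0,0,0],0],[[0,0,0],[0,0,0],0]]'; python3 -m jog '[[[0.05,0,0],[0,0,0],0],[[0.05,0,0],[0,0,0],0],[[0.053,0,0],[0,0,0],0],[[0,0,-0.03],[0,0,0],0],[[0,0,-0.05],[0,0,0],0],[[0,0,-0.05],[0,0,0],0],[[0,0,-0.04],[0,0,0],0],[[0,0,0],[0,0,0],0]]'
```

```text
clock: 20.23
eef_pos: [0.4171, 0.1064, 0.0125]
ee_rot: [-180.0, -0.0, -178.2]
ft_force: [0.2, -0.3, 0.5]
width: 0.0424
gripper_force: 0.0
clock: 21.22
eef_pos: [0.4193, 0.1076, 0.2054]
ee_rot: [179.9, 0.7, -178.1]
ft_force: [-0.3, 0.2, -0.3]
width: 0.0171
gripper_force: 48.9
clock: 21.85
eef_pos: [0.4279, -0.0468, 0.1999]
ee_rot: [180.0, -0.1, 177.7]
ft_force: [0.6, 0.0, -0.5]
width: 0.0172
gripper_force: 49.0
clock: 22.85
eef_pos: [0.5788, -0.045, 0.0276]
ee_rot: [180.0, -0.5, 177.8]
ft_force: [-0.0, -0.2, 1.0]
width: 0.0171
gripper_force: 49.0
```

```bash
python3 -m jog '[[[0,0,0],[0,0,0],38],[[0,0,0],[0,0,0],38],[[0,0,0.02],[0,0,0],38],[[0,0,0.05],[0,0,0],38],[[0,0,0.05],[0,0,0],38],[[0,0,0.05],[0,0,0],38],[[-0.05,0,0],[0,0,0],38],[[-0.05,0,0],[0,0,0],38]]'; python3 -m jog '[[[-0.053,0,0.02],[0,0,0],0],[[-0.01,-0.06,0.01],[0,0,0],0],[[-0.01,-0.06,0],[0,0,0],0],[[-0.01,-0.06,0],[0,0,0],0],[[-0.01,-0.06,0],[0,0,0],0],[[0,-0.06,0],[0,0,0],0],[[0,0,0],[0,0,0],0]]'; python3 - <<'E'
from h import *
a=camera("top")[165:240,245:345,::-1]; b=camera("scene")[120:250,200:320,::-1]
cv2.imwrite("pics/sc_full.png",camera("scene")[:,:,::-1])
cv2.imwrite("pics/p2.png",np.hstack([cv2.resize(a,(400,300),interpolation=2),np.zeros((300,4,3),np.uint8)]) if 0 else np.hstack([cv2.resize(np.vstack([a,np.zeros((33,100,3),np.uint8)]),(400,432),interpolation=2),cv2.resize(b,(400,432),interpolation=2)]))
E
```

```text
clock: 23.85
eef_pos: [0.4813, -0.0472, 0.2031]
ee_rot: [-180.0, 0.3, 177.7]
ft_force: [-0.7, -0.7, -0.1]
width: 0.0325
gripper_force: 0.0
clock: 24.72
eef_pos: [0.3885, -0.3508, 0.2321]
ee_rot: [-179.8, 0.2, 177.4]
ft_force: [-0.1, 0.4, -0.0]
width: 0.0002
gripper_force: 0.0
```

View pics/p2.png

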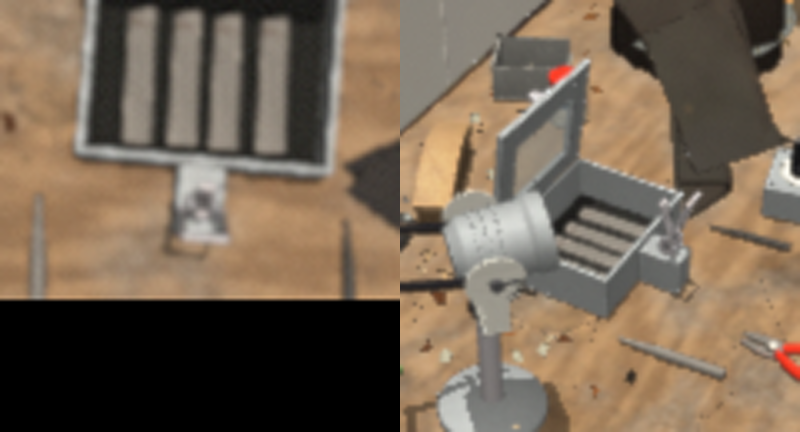

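All four strips lie flat in the box. The lid stands upright, and the lever and loop lean toward the robot. Now I go behind the lid with the fingers shut.

```bash
python3 - <<'E'
from h import *
print("bar tri",tri((288.5,180.2),(292,227.5)), "top@.125",p2w("top",292,227.5,.125))
E
python3 -m jog '[[[0,0.05,0.012],[0,0,0],0],[[0,0.05,0.012],[0,0,0],0],[[0,0.05,0.012],[0,0,0],0],[[0,0.05,0.012],[0,0,0],0],[[0.06,0,0],[0,0,0],0],[[0.06,0,0],[0,0,0],0],[[0.06,0,0],[0,0,0],0],[[0.06,0,0],[0,0,0],0]]';python3 -m jog '[[[0.06,0,0],[0,0,0],0],[[0.015,0,0],[0,0,0],0],[[0,0,0],[0,0,0],0],[[0,0,-0.05],[0,0,0],0],[[0,0,-0.05],[0,0,0],0],[[0,0,0],[0,0,0],0]]'
```

```text
bar tri [ 0.45616625 -0.07673898  0.12857282] top@.125 [ 0.45582884 -0.07712191  0.125     ]
clock: 25.88
eef_pos: [0.63, -0.1447, 0.2798]
ee_rot: [180.0, 0.1, 177.9]
ft_force: [-0.3, -1.3, 0.7]
width: 0.0001
gripper_force: 0.0
clock: 26.62
eef_pos: [0.6999, -0.1456, 0.1755]
ee_rot: [179.9, -0.5, 177.8]
ft_force: [0.3, 0.4, 0.2]
width: 0.0001
gripper_force: 0.0
```

```bash
python3 -m jog '[[[-0.033,0,-0.002],[0,0,0],0],[[-0.024,0,-0.005],[0,0,0],0],[[-0.024,0,-0.006],[0,0,0],0],[[-0.016,0,-0.011],[0,0,0],0],[[-0.015,0,-0.011],[0,0,0],0],[[-0.012,0,-0.016],[0,0,0],0],[[-0.01,0,-0.016],[0,0,0],0],[[-0.004,0,-0.013],[0,0,0],0]]';python3 -m jog '[[[-0.004,0,-0.013],[0,0,0],0],[[-0.001,0,-0.007],[0,0,0],0],[[0,0,-0.005],[0,0,0],0],[[0,0,0],[0,0,0],0]]'
```

```text
clock: 27.62
eef_pos: [0.5664, -0.1472, 0.1016]
ee_rot: [-179.9, 0.3, 177.7]
ft_force: [-0.6, 0.3, 1.9]
width: 0.0001
gripper_force: 0.7
clock: 28.12
eef_pos: [0.5609, -0.1472, 0.0733]
ee_rot: [180.0, -0.0, 177.7]
ft_force: [-0.0, -0.2, -0.0]
width: -0.0002
gripper_force: 0.0
```

```bash
python3 -m jog '[[[0,0,-0.003],[0,0,0],0],[[0,0,-0.001],[0,0,0],0],[[0,0,-0.001],[0,0,0],0],[[0,0,0],[0,0,0],0]]'; python3 -m jog '[[[0,0,0.05],[0,0,0],0],[[0,0,0.05],[0,0,0],0],[[-0.03,0,0.05],[0,0,0],0],[[-0.06,-0.01,0],[0,0,0],0],[[-0.06,-0.02,0],[0,0,0],0],[[-0.03,-0.05,0],[0,0,0],0],[[0,-0.06,0],[0,0,0],0],[[0,-0.06,0],[0,0,0],0]]';  python3 - <<'E'
from h import *
a=camera("top")[165:240,245:345,::-1]; b=camera("scene")[140:230,240:320,::-1]
cv2.imwrite("pics/p3.png",np.hstack([cv2.resize(a,(400,300),interpolation=2),cv2.resize(b[:60],(400,300),interpolation=2)]))
E
```

```text
clock: 28.62
eef_pos: [0.5612, -0.1473, 0.0708]
ee_rot: [-180.0, 0.1, 177.7]
ft_force: [-3.8, 1.0, 12.9]
width: -0.0001
gripper_force: 6.1
clock: 29.62
eef_pos: [0.381, -0.3487, 0.2194]
ee_rot: [-179.9, 0.1, 177.7]
ft_force: [1.0, 0.1, 0.8]
width: 0.0003
gripper_force: 0.0
```

View pics/p3.png

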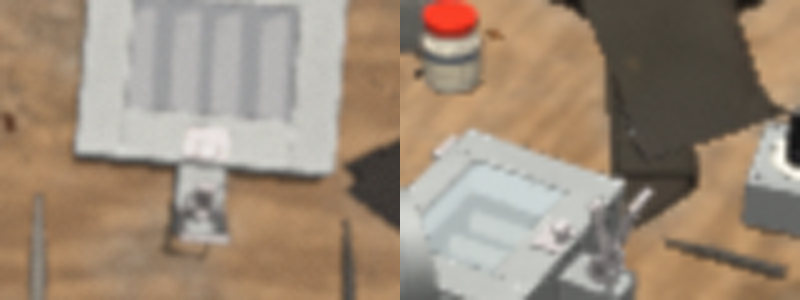

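```bash
python3 - <<'E'
from h import *
print("keeper",p2w("top",245+207/4,165+145/4,.077),"lid corners front",p2w("top",245+76/4,165+157/4,.063),p2w("top",245+333/4,165+174/4,.063))
print("lever",p2w("top",245+203/4,165+205/4,.11),"ped",p2w("top",245+201/4,165+241/4,.046))
f,cx,cy,E=cam("scene")
for n,(u,v) in dict(bar=(641,200),bar1=(630,210),bar2=(651,190),levertip=(600,205)).items():
    u,v=240+(u-400)/5,140+v/5; d=E[:3,:3]@np.array([(u-cx)/f,-(v-cy)/f,-1]);o=E[:3,3]
    for y in(-.09,-.08): print(n,y,o+d*(y-o[1])/d[1])
im=camera("top")[205:235,280:310,::-1]; b=camera("scene")[165:205,265:305,::-1]
cv2.imwrite("pics/p4.png",np.hstack([cv2.resize(im,(400,400),interpolation=2),cv2.resize(b,(400,400),interpolation=2)]))
E
```

```text
keeper [ 0.52870293 -0.09199277  0.077     ] lid corners front [ 0.51913597 -0.00252163  0.063     ] [ 0.51171679 -0.18049297  0.063     ]
lever [ 0.4862408  -0.08756023  0.11      ] ped [ 0.46359507 -0.09130655  0.046     ]
bar -0.09 [ 0.46260854 -0.09        0.11811396]
bar -0.08 [ 0.45896069 -0.08        0.12626141]
bar1 -0.09 [ 0.4702629 -0.09       0.1064559]
bar1 -0.08 [ 0.46653273 -0.08        0.11472873]
bar2 -0.09 [ 0.45581093 -0.09        0.12933052]
bar2 -0.08 [ 0.45223619 -0.08        0.13735735]
levertip -0.09 [ 0.49329303 -0.09        0.1027761 ]
levertip -0.08 [ 0.48931518 -0.08        0.11108851]
```

View pics/p4.png

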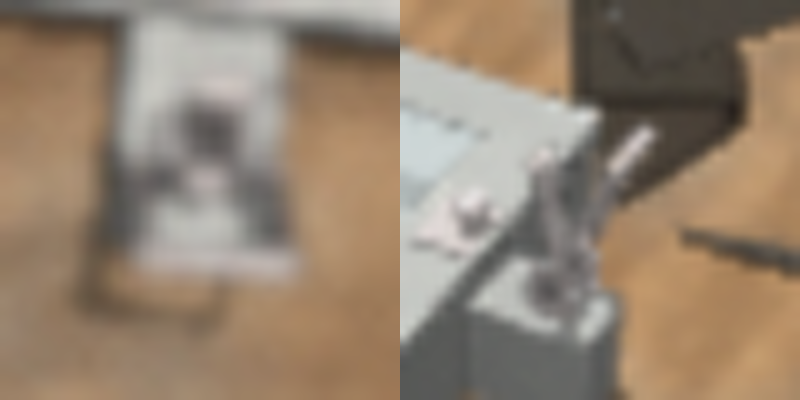

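The true loop bar is the light bar, at crop pixel (217,262) in the top view and (632,152) in the scene view. That puts it at about (0.462, -0.089, 0.119). Now I push it over.

```bash
python3 -m jog '[[[0.008,0.0517,0],[0,0,0],0],[[0.008,0.0517,0],[0,0,0],0],[[0.008,0.0517,0],[0,0,0],0],[[0.008,0.0517,0],[0,0,0],0],[[0.007,0.0517,0],[0,0,0],0],[[0,0,-0.045],[0,0,0],0],[[0,0,-0.05],[0,0,0],0],[[0,0,0],[0,0,0],0]]'; python3 -m jog '[[[0.02,0,0],[0,0,0],0],[[0.012,0,0],[0,0,0],0],[[0.012,0,0],[0,0,0],0],[[0.012,0,0],[0,0,0],0],[[0.012,0,0],[0,0,0],0],[[0.008,0,0],[0,0,0],0],[[0,0,0],[0,0,0],0]]'
```

```text
clock: 30.82
eef_pos: [0.4171, -0.0863, 0.1215]
ee_rot: [179.9, -0.5, 177.8]
ft_force: [-0.7, -0.5, 1.2]
width: -0.0001
gripper_force: 0.0
clock: 31.7
eef_pos: [0.4968, -0.0884, 0.1236]
ee_rot: [180.0, -0.0, 177.7]
ft_force: [0.3, -0.1, 0.1]
width: -0.0001
gripper_force: 0.0
```

Back off and up, then look.

```bash
python3 -m jog '[[[0,0,0.05],[0,0,0],0],[[-0.02,-0.03,0.05],[0,0,0],0],[[-0.02,-0.055,0],[0,0,0],0],[[-0.02,-0.055,0],[0,0,0],0],[[-0.02,-0.055,0],[0,0,0],0],[[-0.01,-0.055,0],[0,0,0],0],[[0,0,0],[0,0,0],0]]'; python3 - <<'E'
from h import *
im=camera("top")[195:235,276:316,::-1]; b=camera("scene")[165:205,260:300,::-1]
cv2.imwrite("pics/p5.png",np.hstack([cv2.resize(im,(400,400),interpolation=2),cv2.resize(b,(400,400),interpolation=2)]))
E
```

```text
clock: 32.58
eef_pos: [0.405, -0.3413, 0.2233]
ee_rot: [-180.0, -0.0, 177.4]
ft_force: [-0.2, 0.4, -0.5]
width: -0.0001
gripper_force: 0.0
```

View pics/p5.png

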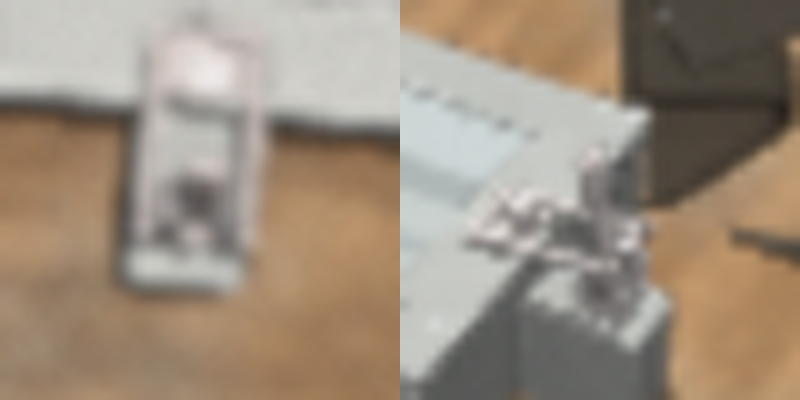

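The loop has dropped over the keeper, with its bar at (205,30) beyond the post at (205,70). Next I go behind the standing lever.

```bash
python3 -m jog '[[[0.023,0.0505,0],[0,0,0],0],[[0.023,0.0505,0],[0,0,0],0],[[0.023,0.0505,0],[0,0,0],0],[[0.023,0.0505,0],[0,0,0],0],[[0.023,0.0505,0],[0,0,0],0],[[0,0,0],[0,0,0],0],[[0,0,-0.05],[0,0,0],0],[[0,0,-0.045],[0,0,0],0]]'; python3 -m jog '[[[0,0,-0.018],[0,0,0],0],[[0,0,0],[0,0,0],0]]'
```

```text
clock: 33.67
eef_pos: [0.5206, -0.0852, 0.128]
ee_rot: [-180.0, 0.0, 177.8]
ft_force: [0.4, 0.1, -0.9]
width: 0.0003
gripper_force: 0.0
clock: 33.92
eef_pos: [0.5196, -0.0854, 0.1095]
ee_rot: [180.0, -0.2, 177.7]
ft_force: [-0.2, 0.5, 1.0]
width: 0.0
gripper_force: 0.0
```

```bash
python3 -m jog '[[[-0.015,-0.003,0],[0,0,0],0],[[-0.02,0,0],[0,0,0],0],[[-0.014,0,-0.008],[0,0,0],0],[[-0.011,0,-0.01],[0,0,0],0],[[-0.003,0,-0.007],[0,0,0],0],[[-0.003,0,-0.006],[0,0,0],0],[[0,0,-0.002],[0,0,0],0],[[0,0,0],[0,0,0],0]]'
```

```text
clock: 34.92
eef_pos: [0.4549, -0.0889, 0.078]
ee_rot: [180.0, -0.1, 177.7]
ft_force: [-3.0, 0.2, 6.9]
width: -0.0
gripper_force: 3.2
```

```bash
python3 -m jog '[[[-0.002,0,-0.002],[0,0,0],0],[[0,0,-0.001],[0,0,0],0],[[0,0,0],[0,0,0],0]]'; python3 -m jog '[[[0,0,0.05],[0,0,0],0],[[0,0,0.05],[0,0,0],0],[[-0.02,-0.03,0.05],[0,0,0],0],[[-0.01,-0.055,0],[0,0,0],0],[[-0.01,-0.055,0],[0,0,0],0],[[-0.01,-0.055,0],[0,0,0],0],[[0,-0.055,0],[0,0,0],0],[[0,0,0],[0,0,0],0]]'; python3 - <<'E'
from h import *
im=camera("top")[195:235,276:316,::-1]; s=camera("scene")[:,:,::-1]; b=s[165:205,260:300]
t=camera("top")[120:220,150:230,::-1]; c=s[160:270,185:273]
r=lambda a:cv2.resize(a,(400,300),interpolation=2)
cv2.imwrite("pics/p6.png",np.vstack([np.hstack([r(im[5:35]),r(b[5:35])]),np.hstack([cv2.resize(t,(240,300),interpolation=2),np.zeros((300,160,3),np.uint8),cv2.resize(c,(240,300),interpolation=2),np.zeros((300,160,3),np.uint8)])]))
E
```

```text
clock: 35.3
eef_pos: [0.4547, -0.0889, 0.0776]
ee_rot: [-180.0, 0.2, 177.7]
ft_force: [-5.6, 2.1, 25.6]
width: 0.0001
gripper_force: 12.1
clock: 36.3
eef_pos: [0.4034, -0.3423, 0.2241]
ee_rot: [-180.0, 0.0, 177.5]
ft_force: [-0.3, 0.8, 0.6]
width: 0.0
gripper_force: 0.0
```

View pics/p6.png

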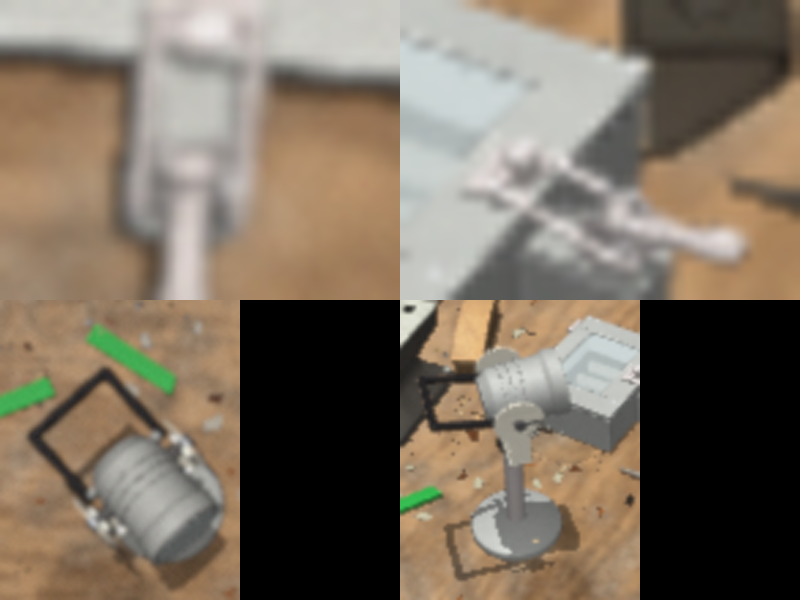

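The lever lies locked and the loop is hooked. The lamp handle's bar ends are at (33,136) and (107,70) in the lower-left crop, and at (37,128) and (22,80) in the lower-right crop.

```bash
python3 - <<'E'
from h import *
T=lambda x,y:(150+x/3,120+y/3); S=lambda x,y:(185+x/2.727,160+y/2.727)
h1=tri(S(37,128),T(33,136)); h2=tri(S(22,80),T(107,70)); print("handle",h1,h2,np.linalg.norm(h1-h2),(h1+h2)/2)
n=tri(S(120,125),T(105,220)); print("near trunnion",n)
print("foot",p2w("scene",*S(116,222),.012)); 
for p in((.556,.172,.21),(.551,.18,.21),(.56,.165,.21)): print(p,np.array(w2p("top",p)-[150,120])*3,(w2p("scene",p)-[185,160])*2.727)
E
```

```text
handle [0.59843139 0.25565736 0.21227359] [0.65636086 0.19711775 0.21182511] 0.08235842138432861 [0.62739612 0.22638755 0.21204935]
near trunnion [0.53290296 0.1967442  0.19596055]
foot [0.55916469 0.17577938 0.012     ]
(0.556, 0.172, 0.21) [133.6701276  192.08018215] [111.96595665  94.97752044]
(0.551, 0.18, 0.21) [123.77988237 197.8630231 ] [112.17771848 100.64250921]
(0.56, 0.165, 0.21) [142.30254588 187.47422959] [112.08173089  90.1875116 ]
```

```bash
python3 -m jog '[[[0,0,0.045],[0,0,0],0],[[0,0,0.045],[0,0,0],0],[[0,0,0.045],[0,0,0],30],[[0.0223,0.0565,0],[0,0,-0.037],40],[[0.0223,0.0565,0],[0,0,-0.037],40],[[0.0223,0.0565,0],[0,0,-0.037],40],[[0.0223,0.0565,0],[0,0,-0.037],40],[[0.0223,0.0565,0],[0,0,-0.037],40]]' 40; python3 -m jog '[[[0.0223,0.0565,0],[0,0,-0.037],40],[[0.0223,0.0565,0],[0,0,-0.037],40],[[0.0223,0.0565,0],[0,0,-0.037],40],[[0.0223,0.0565,0],[0,0,-0.037],40],[[0.0223,0.0565,0],[0,0,-0.037],40],[[0,0,0],[0,0,0],40],[[0,0,0],[0,0,0],40]]'
```

```text
clock: 37.45
eef_pos: [0.5146, -0.0529, 0.36]
ee_rot: [180.0, 0.0, 156.5]
ft_force: [1.5, -0.8, -0.4]
width: 0.0339
gripper_force: 0.0
clock: 38.33
eef_pos: [0.6253, 0.227, 0.3595]
ee_rot: [-179.9, -0.0, 135.5]
ft_force: [-0.5, -0.9, 0.4]
width: 0.0342
gripper_force: 0.0
```

```bash
python3 -m jog '[[[0.001,0,-0.05],[0,0,0],40],[[0.001,0,-0.05],[0,0,0],40],[[0,0,-0.03],[0,0,0],40],[[0,0,-0.022],[0,0,0],40],[[0,0,0],[0,0,0],40]]'; python3 -m jog '[[[0,0,0],[0,0,0],0],[[0,0,0],[0,0,0],0],[[0,0,0],[0,0,0],0],[[0,0,0],[0,0,0],0]]' 40
```

```text
clock: 38.95
eef_pos: [0.6269, 0.2246, 0.2067]
ee_rot: [-179.8, -0.1, 135.3]
ft_force: [0.8, 0.3, 0.2]
width: 0.0341
gripper_force: 0.0
clock: 39.45
eef_pos: [0.6285, 0.226, 0.2088]
ee_rot: [179.9, 0.0, 135.3]
ft_force: [-1.6, -2.2, 4.1]
width: 0.0087
gripper_force: 38.9
```

```bash
python3 -m jog '[[[-0.0096,0.0092,0],[0,0,0.0757],0],[[-0.0109,0.0076,0],[0,0,0.0757],0],[[-0.0119,0.0059,0],[0,0,0.0757],0],[[0,0,0],[0,0,0],0]]'; python3 -m jog '[[[-0.0127,0.004,0],[0,0,0.0757],0],[[-0.0131,0.0021,0],[0,0,0.0757],0],[[-0.0133,0.0001,0],[0,0,0.0757],0],[[0,0,0],[0,0,0],0],[[0,0,0],[0,0,0],0]]'
```

```text
clock: 39.95
eef_pos: [0.5955, 0.2497, 0.2083]
ee_rot: [179.9, -0.0, 161.3]
ft_force: [-2.2, 0.8, 4.8]
width: 0.0087
gripper_force: 39.3
clock: 40.58
eef_pos: [0.5571, 0.2559, 0.2081]
ee_rot: [179.9, 0.0, -172.8]
ft_force: [-3.3, 3.5, 4.7]
width: 0.0081
gripper_force: 39.7
```

```bash
python3 -m jog '[[[0.0001,-0.0009,0.0106],[0,0,0],0],[[0.0002,-0.0022,0.0104],[0,0,0],0],[[0.0004,-0.0034,0.01],[0,0,0],0],[[0.0005,-0.0046,0.0096],[0,0,0],0],[[0.0006,-0.0058,0.009],[0,0,0],0],[[0.0007,-0.0068,0.0082],[0,0,0],0],[[0,0,0],[0,0,0],0],[[0,0,0],[0,0,0],0]]'; python3 - <<'E'
from h import *
s=camera("scene")[:,:,::-1]; t=camera("top")[:,:,::-1]; cv2.imwrite("pics/s7.png",s)
a=s[150:260,170:290]; b=t[120:230,150:270]
cv2.imwrite("pics/p7.png",np.hstack([cv2.resize(a,(400,367),interpolation=2),cv2.resize(b,(400,367),interpolation=2)]))
E
```

```text
clock: 41.58
eef_pos: [0.5598, 0.2303, 0.2667]
ee_rot: [-179.9, 0.1, -172.7]
ft_force: [1.1, -1.1, 2.7]
width: 0.0084
gripper_force: 39.7
```

View pics/p7.png

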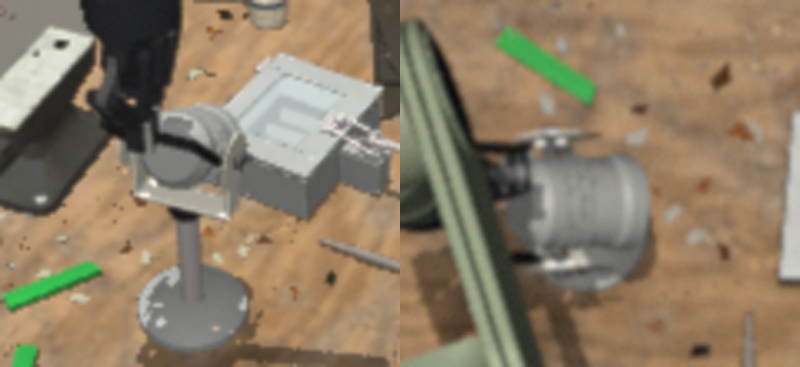

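```bash
python3 -m jog '[[[0,0,0],[0,0,0],25],[[0,0,0],[0,0,0],25],[[0,0,0.02],[0,0,0],25],[[0,0,0.05],[0,0,0],25],[[0,0,0.05],[0,0,0],25],[[-0.015,-0.06,0],[0,0,0],30],[[-0.015,-0.06,0],[0,0,0],30],[[-0.015,-0.06,0],[0,0,0],30]]'; python3 -m jog '[[[-0.015,-0.06,0],[0,0,0],40],[[-0.015,-0.06,0],[0,0,0],40],[[-0.02,-0.055,0],[0,0,0],40],[[-0.02,-0.055,0],[0,0,0],40],[[-0.02,-0.055,0],[0,0,0],40],[[-0.02,-0.055,0],[0,0,0],40],[[0,-0.05,0],[0,0,0],40],[[0,0,0],[0,0,0],40]]'; python3 - <<'E'
from h import *
s=camera("scene")[:,:,::-1]; t=camera("top")[:,:,::-1]; cv2.imwrite("pics/s8.png",s); cv2.imwrite("pics/t8.png",t)
a=s[160:230,195:265]; b=t[140:210,160:230]
cv2.imwrite("pics/p8.png",np.hstack([cv2.resize(a,(400,400),interpolation=2),cv2.resize(b,(400,400),interpolation=2)]))
E
```

```text
clock: 42.68
eef_pos: [0.5136, 0.0501, 0.3853]
ee_rot: [180.0, -0.0, -172.6]
ft_force: [1.2, -0.1, 0.3]
width: 0.0252
gripper_force: 0.0
clock: 43.68
eef_pos: [0.4039, -0.3412, 0.3843]
ee_rot: [179.9, -0.1, -172.9]
ft_force: [0.2, 0.9, -0.4]
width: 0.034
gripper_force: 0.0
```

View pics/p8.png

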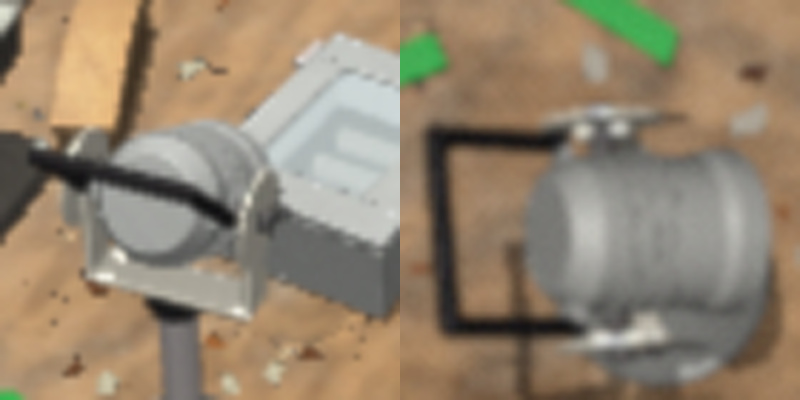

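The handle bar ends are at (40,157) and (190,190) in the scene crop, and at (37,133) and (52,327) in the top crop. Trunnion plates are at (605,118) and (620,335).

```bash
python3 - <<'E'
from h import *
k=400/70
T=lambda x,y:(160+x/k,140+y/k); S=lambda x,y:(195+x/k,160+y/k)
a=tri(S(40,157),T(37,133)); b=tri(S(190,190),T(52,327)); m=(a+b)/2; print(a,b,np.linalg.norm(a-b),m)
a2=p2w("top",*T(37,133),.27);b2=p2w("top",*T(52,327),.27); m2=(a2+b2)/2; d=(a2-b2)/np.linalg.norm(a2-b2); beam=np.array([d[1],-d[0]]); print("bar@.27",m2,np.linalg.norm(a2-b2),"beam az",np.degrees(np.arctan2(beam[1],beam[0])))
t1,t2=p2w("top",*T(205,118),.21),p2w("top",*T(220,335),.21); print("trun mid",(t1+t2)/2)
w=np.array([.5894,-.0945])
for p in(m2[:2],((t1+t2)/2)[:2],np.array([.563,.167])):
    r=w-p; print("needed az",np.degrees(np.arctan2(r[1],r[0])),"lateral now",beam[0]*r[1]-beam[1]*r[0])
E
```

```text
[0.59654724 0.23192784 0.2661086 ] [0.51679716 0.22255564 0.26854563] 0.08033587963089571 [0.5566722  0.22724174 0.26732712]
bar@.27 [0.55752558 0.22736732 0.27      ] 0.0809098981823887 beam az -83.25319418690327
trun mid [0.56726847 0.16588382 0.21      ]
needed az -84.3444562423571 lateral now -0.006159936138509764
needed az -85.14177681177523 lateral now -0.008612154309436834
needed az -84.23517826932576 lateral now -0.0045043718426159285
```

The lamp points about 7 mm off the window middle and tilts about 29 to 30°, both within tolerance. Now the knob's grip bar angle.

```bash
python3 - <<'E'
import cv2,numpy as np
a=cv2.imread("pics/top0.png")[230:272,345:390]; b=cv2.imread("pics/s8.png")[120:175,295:345]
from h import *
print(w2p("scene",(.4,-.294,.089)))
u,v=w2p("scene",(.4,-.294,.07)).astype(int); b=cv2.imread("pics/sc_full.png")[max(v-30,0):v+30,u-30:u+30]
cv2.imwrite("pics/p9.png",np.hstack([cv2.resize(a,(428,400),interpolation=2),cv2.resize(b,(372,400),interpolation=2)]))
E
```

```text
[322.79797785 162.01685612]
```

View pics/p9.png

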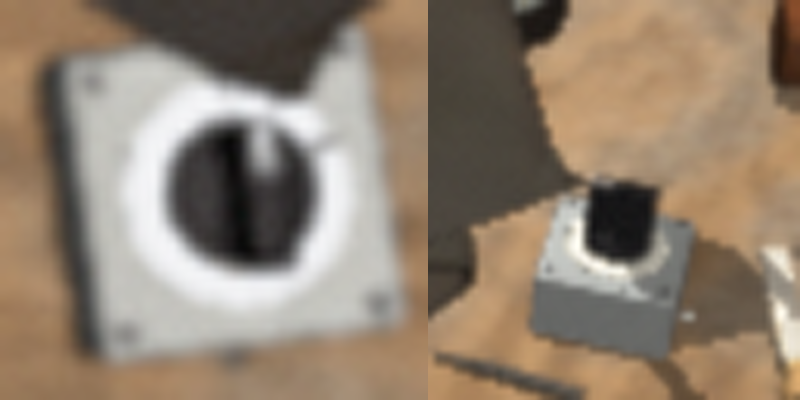

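```bash
python3 - <<'E'
from h import *
for s in((313.6,167.7),(281.6,174)):
  for t in((334.7,208),(372.5,239)):
    P=tri(s,t); print(s,t,P.round(3),"res",(w2p("scene",P)-s).round(1),(w2p("top",P)-t).round(1))
k=9.51
c=p2w("top",345+240/k,230+193/k,.075); print("knob disc/bar centre",c)
x1=p2w("top",345+228/k,230+130/k,.089);x2=p2w("top",345+246/k,230+262/k,.089); print("slot ang",np.degrees(np.arctan2(*(x1-x2)[1::-1])))
e1=p2w("top",345+263/k,230+125/k,.089);e2=p2w("top",345+270/k,230+165/k,.089);print("pointer",e1,e2,np.degrees(np.arctan2(*(e1-e2)[1::-1])))
q=[p2w("top",345+u/k,230+v/k,.045) for u,v in((55,65),(355,25),(408,320),(110,360))];print("box c",np.mean(q,0),"yaw",[np.degrees(np.arctan2(*(q[i]-q[j])[1::-1])) for i,j in((0,3),(1,2))])
E
```

```text
(313.6, 167.7) (334.7, 208) [ 0.462 -0.204  0.108] res [-13.6  -1.9] [ 4.6 18.6]
(313.6, 167.7) (372.5, 239) [ 0.434 -0.307  0.042] res [0.8 0. ] [-0.4 -1.1]
(281.6, 174) (334.7, 208) [ 0.522 -0.197  0.053] res [2.1 0.1] [-1.1 -2.8]
(281.6, 174) (372.5, 239) [ 0.492 -0.284  0.012] res [16.6 -1.1] [-10.9 -21.8]
knob disc/bar centre [ 0.40004607 -0.29430293  0.075     ]
slot ang 8.073410147050106
pointer [ 0.41971868 -0.2975799   0.089     ] [ 0.40849865 -0.29960246  0.089     ] 10.218554796090306
box c [ 0.39947616 -0.29871605  0.045     ] yaw [np.float64(11.072286480114535), np.float64(10.361853301868369)]
```

The knob's grip bar lies about 10° from world x, centred at about (0.400, -0.2985). The apron corner behind it is only about 45 mm high.

```bash
python3 -m jog '[[[-0.004,0.0425,0],[0,0,0.03],50],[[0,0,-0.05],[0,0,0],50],[[0,0,-0.05],[0,0,0],50],[[0,0,-0.05],[0,0,0],50],[[0,0,-0.05],[0,0,0],50],[[0,0,-0.05],[0,0,0],50],[[0,0,0],[0,0,0],50],[[0,0,0],[0,0,0],50]]'; python3 - <<'E'
from workcell import *
o=observe();print(o["eef_pos"],o["joint_pos"].round(1))
E
```

```text
clock: 44.78
eef_pos: [0.4017, -0.2962, 0.1375]
ee_rot: [-179.9, 0.1, -169.1]
ft_force: [-0.3, 0.0, -0.1]
width: 0.0426
gripper_force: 0.0
[ 0.40174531 -0.29620583  0.13750065] [ -37.7   16.7  108.2    0.    54.9 -138.6]
```

```bash
python3 -m jog '[[[-0.001,-0.002,-0.03],[0,0,0],50],[[0,0,-0.025],[0,0,0],50],[[0,0,-0.014],[0,0,0],50],[[0,0,0],[0,0,0],50]]'; python3 -m jog '[[[0,0,0],[0,0,0],0],[[0,0,0],[0,0,0],0],[[0,0,0],[0,0,0],0],[[0,0,0],[0,0,0],0]]' 60
```

```text
clock: 45.28
eef_pos: [0.3999, -0.2984, 0.0672]
ee_rot: [-180.0, 0.0, -169.2]
ft_force: [0.4, -0.1, -0.1]
width: 0.0426
gripper_force: 0.0
clock: 45.78
eef_pos: [0.3998, -0.2976, 0.0679]
ee_rot: [180.0, 0.1, -169.3]
ft_force: [0.5, 3.8, 5.3]
width: 0.011
gripper_force: 58.7
```

```bash
python3 -m jog '[[[0,0,0],[0,0,-0.0873],0],[[0,0,0],[0,0,-0.0873],0],[[0,0,0],[0,0,-0.0873],0],[[0,0,0],[0,0,-0.0873],0],[[0,0,0],[0,0,-0.0873],0],[[0,0,0],[0,0,-0.0873],0],[[0,0,0],[0,0,-0.0873],0],[[0,0,0],[0,0,0],0]]'; python3 - <<'E'
from workcell import *
o=observe();print(o["ft_torque"],o["ee_rot"])
E
python3 -m jog '[[[0,0,0],[0,0,-0.03],0],[[0,0,0],[0,0,0],0],[[0,0,0],[0,0,0],0]]'; python3 - <<'E'
from workcell import *
o=observe();print(o["ft_torque"],o["ee_rot"],o["joint_pos"])
E
```

```text
clock: 46.78
eef_pos: [0.3989, -0.2997, 0.0679]
ee_rot: [-179.9, 0.2, 120.8]
ft_force: [-4.7, -4.4, 4.8]
width: 0.011
gripper_force: 58.5
[-0.71241387  0.89883036  0.10283296] [-1.79887918e+02  1.54532246e-01  1.20822413e+02]
clock: 47.15
eef_pos: [0.3988, -0.2998, 0.0679]
ee_rot: [-179.9, 0.2, 117.5]
ft_force: [-4.6, -4.6, 5.6]
width: 0.0113
gripper_force: 58.6
[-0.61626023  0.89883143  0.58678306] [-1.79865890e+02  1.71406068e-01  1.17547977e+02] [-38.13103092  21.81216246 112.95010475  -0.27201227  45.13709427
 -65.48709529]
```

The jump in torque shows the stop was reached. I rotate back with the spring, release and retreat.

```bash
python3 -m jog '[[[0,0,0],[0,0,0.09],0],[[0,0,0],[0,0,0.09],0],[[0,0,0],[0,0,0.09],0],[[0,0,0],[0,0,0.09],0],[[0,0,0],[0,0,0.09],0],[[0,0,0],[0,0,0.09],0],[[0,0,0],[0,0,0.09],0],[[0,0,0],[0,0,0],0]]'; python3 -m jog '[[[0,0,0],[0,0,0],60],[[0,0,0],[0,0,0],70],[[0,0,0],[0,0,0],70],[[0,0,0],[0,0,0],70],[[0,0,0.03],[0,0,0],70],[[0,0,0.05],[0,0,0],70],[[0,0,0.05],[0,0,0],70],[[-0.04,0,0.05],[0,0,0],70]]'; python3 -m jog '[[[-0.05,0,0.03],[0,0,0],70],[[0,0.06,0],[0,0,0],70],[[0,0.05,0],[0,0,0],70],[[0,0,0],[0,0,0],70],[[0,0,0],[0,0,0],70]]'; python3 - <<'E'
from h import *
s=camera("scene")[:,:,::-1]; t=camera("top")[:,:,::-1]
cv2.imwrite("pics/t10.png",t)
r=lambda a:cv2.resize(a,(400,400),interpolation=2)
cv2.imwrite("pics/p10.png",np.hstack([r(t[130:275,250:395]),r(s[120:250,200:330])]))
k=400/70; print(cv2.absdiff(t[140:210,160:230],cv2.imread("pics/t8.png")[140:210,160:230]).mean())
E
```

```text
clock: 48.15
eef_pos: [0.3999, -0.2977, 0.0679]
ee_rot: [180.0, 0.1, -170.5]
ft_force: [-0.1, 3.4, 6.3]
width: 0.011
gripper_force: 58.8
clock: 49.15
eef_pos: [0.3614, -0.2986, 0.247]
ee_rot: [-179.9, 0.1, -170.4]
ft_force: [0.0, -0.2, 0.7]
width: 0.0596
gripper_force: 0.0
clock: 49.78
eef_pos: [0.3106, -0.1885, 0.2755]
ee_rot: [-179.9, 0.0, -170.4]
ft_force: [0.2, -0.6, 0.3]
width: 0.06
gripper_force: 0.0
1.3491836734693878
```

View pics/p10.png

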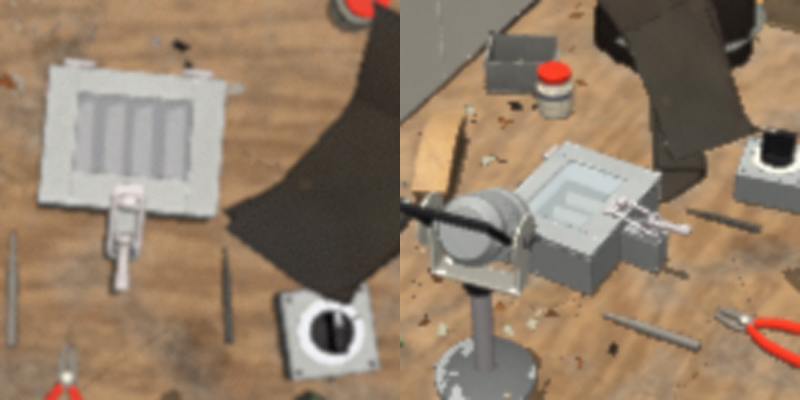

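The final picture shows the lid latched, the knob back at rest, the strips in the window, and the punches where they lay. The window middle is at (135,137) in the left crop. One numeric check of the aim before handing in.

```bash
python3 - <<'E'
from h import *
w=p2w("top",250+135/2.759,130+137/2.759,.063); print("window",w)
k=400/70; T=lambda x,y:(160+x/k,140+y/k)
for y1,y2 in((133,327),):
    a,b=p2w("top",*T(37,y1),.27),p2w("top",*T(52,y2),.27); m=(a+b)/2
    for az in(-80.5,-81.5,-83.25,-85):
        B=np.array([np.cos(np.radians(az)),np.sin(np.radians(az))]); r=(w-m)[:2]; print(az,"lat",(B[0]*r[1]-B[1]*r[0]).round(4))
E
```

```text
window [ 0.5900185  -0.09804659  0.063     ]
-80.5 lat -0.0217
-81.5 lat -0.016
-83.25 lat -0.006
-85 lat 0.004
```

```bash
python3 -c "
from workcell import *
print(job_done())"
```

```text
the job is handed in; nothing more can be done
None
```

The job is handed in at about 50 s of the 210 s, with no verdict returned: four strips are in the box, the lid is shut and latched, the lamp aims about 6 mm off the window middle at roughly 30° tilt (worked out from camera measurements; the pointer was not read), and the timer was turned to its stop and is back at rest.

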